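Stand the turned feet in their castor cups

TASK

On the workbench are four round turned furniture feet of different sizes and four round castor cups of different sizes. Stand each round foot upright inside the cup of its own size (smallest foot in the smallest cup, and so on up to the largest) and let go of it; leave the two square feet standing where they are.

Things in the scene. Friction and masses are not known exactly. Their poses are not given: they have to be found in the camera images.
- foot_tiny: The smallest of four round turned feet in mid-brown wood, upright and loose (under 160 g): a straight drum 28 mm in diameter up to 44 mm above its underside, then a 24 mm collar up to 46 mm, and a thin steel stud (8 mm thick, 12 mm long) on top. Origin: centre of the underside, z up. Grip the drum with the fingertips 15 mm or more above its underside, to stay above the cup's rim.
- foot_small: The second smallest of four round turned feet in mid-brown wood, upright and loose (under 160 g): a straight drum 38 mm in diameter up to 44 mm above its underside, then a 32 mm collar up to 50 mm, and a thin steel stud (8 mm thick, 12 mm long) on top. Origin: centre of the underside, z up. Grip the drum with the fingertips 15 mm or more above its underside, to stay above the cup's rim.
- foot_medium: The second largest of four round turned feet in mid-brown wood, upright and loose (under 160 g): a straight drum 48 mm in diameter up to 44 mm above its underside, then a 40 mm collar up to 54 mm, and a thin steel stud (8 mm thick, 12 mm long) on top. Origin: centre of the underside, z up. Grip the drum with the fingertips 15 mm or more above its underside, to stay above the cup's rim.
- foot_large: The largest of four round turned feet in mid-brown wood, upright and loose (under 160 g): a straight drum 58 mm in diameter up to 44 mm above its underside, then a 49 mm collar up to 58 mm, and a thin steel stud (8 mm thick, 12 mm long) on top. Origin: centre of the underside, z up. Grip the drum with the fingertips 15 mm or more above its underside, to stay above the cup's rim.
- cup_tiny: The smallest of four round castor cups in dark wood, a shallow open dish fixed to the bench, for the smallest round foot: 54 mm outside diameter, 46 mm inside, rim 14 mm high, floor 4 mm thick (the foot's underside ends 4 mm above the bench). Origin: centre of the cup's underside, on the bench.
- cup_small: The second smallest of four round castor cups in dark wood, a shallow open dish fixed to the bench, for the second smallest round foot: 64 mm outside diameter, 56 mm inside, rim 14 mm high, floor 4 mm thick (the foot's underside ends 4 mm above the bench). Origin: centre of the cup's underside, on the bench.
- cup_medium: The second largest of four round castor cups in dark wood, a shallow open dish fixed to the bench, for the second largest round foot: 74 mm outside diameter, 66 mm inside, rim 14 mm high, floor 4 mm thick (the foot's underside ends 4 mm above the bench). Origin: centre of the cup's underside, on the bench.
- cup_large: The largest of four round castor cups in dark wood, a shallow open dish fixed to the bench, for the largest round foot: 84 mm outside diameter, 76 mm inside, rim 14 mm high, floor 4 mm thick (the foot's underside ends 4 mm above the bench). Origin: centre of the cup's underside, on the bench.
- square_a: A square furniture foot in the same mid-brown wood, 34 by 34 mm and 50 mm tall with the same 12 mm steel stud on top, standing upright. Origin: centre of its underside, z up, x and y square to its sides. Not part of the set: it stays where it is.
- square_b: A square furniture foot in the same mid-brown wood, 48 by 48 mm and 56 mm tall with the same 12 mm steel stud on top, standing upright. Origin: centre of its underside, z up, x and y square to its sides. Not part of the set: it stays where it is.

How it is judged (in metres and radians):
At the end, for the whole second after the job is handed in: Each of the four round feet stands upright (within 0.12 rad) on the floor of the cup of its own size (underside 1 to 6.5 mm above the cup's underside), its axis within 12 mm of the cup's centre (as it is whenever it stands inside the rim), at rest and let go (horizontal distance between foot_tiny and cup_tiny below 0.012 m and z of foot_tiny in the frame of cup_tiny between 0.001 and 0.0065 m and angle between each of foot_tiny, foot_small, foot_medium, foot_large's own z axis and vertical below 0.12 rad and linear speed of each of foot_tiny, foot_small, foot_medium, foot_large below 0.02 m/s and contact force between each of foot_tiny, foot_small, foot_medium, foot_large and the fingers below 0.1 N and horizontal distance between foot_small and cup_small below 0.012 m and z of foot_small in the frame of cup_small between 0.001 and 0.0065 m and horizontal distance between foot_medium and cup_medium below 0.012 m and z of foot_medium in the frame of cup_medium between 0.001 and 0.0065 m and horizontal distance between foot_large and cup_large below 0.012 m and z of foot_large in the frame of cup_large between 0.001 and 0.0065 m); the robot touches nothing.
It fails at once if a square foot is moved by more than 20 mm or tipped ((distance of square_a from where it was at the start of the episode above 0.02 m or angle between square_a's own z axis and vertical above 0.3 rad) or (distance of square_b from where it was at the start of the episode above 0.02 m or angle between square_b's own z axis and vertical above 0.3 rad)).
It also fails if it takes over 99 s, if anything falls off the work surface, if the arm or the gripper's body presses on something with over 40 N, if the wrist force passes 120 N, or if a joint passes its speed limit or range.

ROBOT

A 6-joint arm with a two-finger parallel gripper is mounted at the origin on the work surface. World frame = base frame: x ahead of the robot, y to its left, z up, the work surface at z = 0. Lengths are in mm, angles in rad, forces in N, time in s.
With the tool pointing down it reaches from about 275 to 725 mm from the base axis. Payload 5.6 kg.
Tool frame: the origin (TCP) lies at the very end of the fingers, on their centre line; the grasp point (between the pads) lies 19 mm behind it; z points along the fingers, y is the line along which they close (so a half turn about z gives the same grasp; the last joint's range is limited). The gripper opens to 85 mm and grips with 20 to 120 N. Pads are 22 mm wide; open, the fingers measure 114 mm over their backs; the gripper's body (76 mm by 85 mm) begins 54 mm behind the grasp point. The pads swing forward as they close: fully open they stand 13 mm farther back than shut.
Start: joints at [1.631, 0.255, 0.108, 0, -1.424, -0.285], TCP at [122.574, 536.161, 231.283] pointing down, gripper open.
Joint ranges: [-2.95, 2.95], [-1.21, 1.97], [-1.09, 1.5], [-2.87, 1.71], [-2.94, -0.07], [-3.05, 3.05]. Speed limits (rad/s): [2.57, 2.57, 3.14, 3.14, 3.14, 3.14].

INTERFACE

Orientations are given as a 3x3 rotation matrix whose columns are the frame's x, y, z axes.
In Python, from workcell import monitor, capture, camera_params, job, finder gives the robot as it stands.
- The arm moves only by the tool play_rows, never from a script. Its argument "deltas" is a list of rows, each a list of 3 entries, a list of its own where there are three numbers: the closure, from 0 (fully open) to 1 (shut), then the shift along the tool's x, y, z in m, then the turn about the tool's z in rad. In form: [[claw, [x, y, z], turn], ...]. A call has exactly 5 rows; each row is the pose to reach, as a shift and turn from the pose commanded when the call began, along the tool's axes at that moment; what a row does not reach only later rows make up. A row lasts 1/10 s, in which the tool goes at most 50 mm and 8.59 degrees, less where a joint would pass 70% of its speed; a pose out of reach is approached as far as the arm can. A call with a gripper value outside its range is refused whole. The fingers move at their own pace and stop on an object; "force" is the grip in N (left out, the last holds). Time passes only in rows, so rows that repeat a pose let the fingers close, or fill a call up. It gives the time, the measured TCP pose, the force, the opening and the grip force at its end, in the units of the state.
- monitor.get_state(): the state, without advancing time (a new reading comes with each control period).
- capture(name): name is "side" or "top"; returns the picture (420x560x3 uint8, red, green, blue); there is no depth.
- camera_params(name): a dict with "K" (3x3 intrinsics, pixels), "k1" (the pictures are not rectified: a ray, as slopes to the right and down, at radius r is drawn at 1 + k1 r^2 times it, then the intrinsics apply), "eye" and "rotation" of the camera in the world. Camera axes: x right, y down, z forward; pixel columns grow to the right and rows downward; lengths in mm; the calibration is good to about 2 mm. A picture is of the moment at which its call begins. camera_params takes no time and is no camera call.
- job.close_job(): hands the job in; it is judged then, once.
Trained networks look in the newest picture that a camera, given by its name, has taken for a name from the list of things; names that differ only in an ending like _2 or _b are one class to them, and where a whole thing is asked for, a point or a joint stands for the part that bears it (a point fixed in the world has none). Each returns a list of dicts, best first, with "confidence" (0 to 1); they miss things now and then, are a little off and sometimes report something else, mostly with a low value. They report only what shows in the picture. A call takes as long as a camera call.
- finder.find_in(name, camera): "xy" ([column, row] in pixels, amid what is visible of it).
- finder.regions_of(name, camera): "region" (420x560 bool, what is visible of it) and "xy" ([column, row] in pixels, amid what is visible of it).
- finder.place_of(name, camera): "xy" ([column, row] in pixels: a listed point, or the origin of a listed thing).
The state is a dict: "clock": time; "joint_pos": joint angles; "dq": joint speeds; "joint_torque": joint torques, N m; "position": TCP position; "orientation": TCP orientation; "ft_force": force on the tool from outside, world axes, zero at the start; "ft_torque": the same for the moment, N m; "gripper_width": finger opening in mm; "finger_force": force on a finger pad.
Only numpy, scipy, OpenCV 4.12 (cv2) and the standard library are available. Lean on these libraries where they do the work, as an engineer would, in place of code of your own. Each camera call takes 0.05 s, during which the arm holds its last target. There are 200 camera calls.

## Working session

There is one attempt and no reset: what is moved stays moved. The work goes in short steps, Python scripts to look and compute and a tool call to move; the robot and the scene stay as the last step left them, time stands still between calls to the robot, and variables do not carry over. Pictures are saved under pics/ and viewed, at most 14 in all, crops included, and the job is handed in when it is done.

Besides the shell and the picture viewer there is one more tool, called after "Call:" by a JSON object that holds its "api" and its "payload", one argument or row to a line. play_rows: Moves the arm, as the interface text tells. Its arguments: {"type":"object","properties":{"deltas":{"type":"array"},"force":{"type":"number"}},"required":["deltas"]}

```bash
mkdir -p pics; ls
cat > h.py <<'E'
import numpy as np, cv2
from workcell import monitor, capture, camera_params, job, finder
def snap(cam,fn=None):
    im=np.array(capture(cam))
    if fn: cv2.imwrite('pics/'+fn,im[:,:,::-1])
    return im
def ray(cam,xy):
    p=camera_params(cam);K=np.array(p['K']);k1=p['k1']
    d=np.linalg.inv(K)@[xy[0],xy[1],1]; d=d[:2]; u=d.copy()
    for _ in range(30): u=d/(1+k1*(u@u))
    return np.array(p['eye']),np.array(p['rotation'])@[u[0],u[1],1]
def at_z(cam,xy,z):
    e,d=ray(cam,xy); return (e+d*(z-e[2])/d[2]).round(1)
def proj(cam,P):
    p=camera_params(cam);c=np.array(p['rotation']).T@(np.array(P,float)-p['eye']);u=c[:2]/c[2]
    u=u*(1+p['k1']*(u@u));return (np.array(p['K'])@[u[0],u[1],1])[:2].round(1)
NAMES=['foot_tiny','foot_small','foot_medium','foot_large','cup_tiny','cup_small','cup_medium','cup_large','square_a','square_b']
E
python3 - <<'E'
from h import *
for c in('top','side'):
    p=camera_params(c);print(c,p)
    snap(c,c+'0.png')
    for n in NAMES:
        print(n,[(np.round(d['xy'],1).tolist(),round(float(d['confidence']),2),at_z(c,d['xy'],0)[:2].tolist()) for d in finder.place_of(n,c)[:3]])
s=monitor.get_state();print(s['clock'],s['position'],s['orientation'],s['gripper_width'])
E
```

```text
pics
top {'K': array([[462.18292404,   0.        , 278.63574785],
       [  0.        , 462.18292404, 211.84127637],
       [  0.        ,   0.        ,   1.        ]]), 'k1': 0.0037017866234136635, 'eye': array([487.23947695,   1.488174  , 950.39675802]), 'rotation': array([[ 0.02049529, -0.99465106,  0.10123843],
       [-0.99953513, -0.02267081, -0.02038541],
       [ 0.02257153, -0.10077357, -0.99465331]])}
foot_tiny [([296.4, 157.1], 0.66, [700.0, -52.8])]
foot_small [([399.1, 287.0], 0.91, [435.1, -267.5])]
foot_medium [([291.6, 221.8], 0.78, [563.9, -45.2])]
foot_large [([354.2, 215.8], 0.73, [579.3, -174.8])]
cup_tiny [([202.4, 284.3], 0.89, [432.8, 133.5])]
cup_small [([236.5, 155.0], 0.94, [701.3, 72.5])]
cup_medium [([407.9, 223.5], 0.59, [565.8, -286.7])]
cup_large [([327.7, 285.4], 0.92, [435.5, -121.1])]
square_a [([158.8, 212.4], 0.87, [577.2, 228.2]), ([144.6, 272.6], 0.66, [454.1, 251.1])]
square_b [([158.8, 212.4], 0.87, [577.2, 228.2]), ([144.6, 272.6], 0.66, [454.1, 251.1])]
side {'K': array([[515.85602495,   0.        , 275.7616277 ],
       [  0.        , 515.85
[... 465 characters left out ...]
ot_medium [([282.8, 200.9], 0.94, [559.2, -42.5])]
foot_large [([291.3, 160.1], 0.7, [574.3, -176.1])]
cup_tiny [([327.3, 284.2], 0.92, [432.8, 141.4])]
cup_small [([198.4, 226.3], 0.6, [696.2, 70.9])]
cup_medium [([314.0, 136.0], 0.79, [545.0, -278.7])]
cup_large [([349.3, 187.4], 0.6, [436.6, -120.3])]
square_a [([304.5, 339.4], 0.9, [446.8, 257.8]), ([236.0, 309.9], 0.82, [567.1, 233.9])]
square_b [([304.5, 339.4], 0.9, [446.8, 257.8]), ([236.0, 309.9], 0.82, [567.1, 233.9])]
1.1 [122.57519055 536.18053148 231.2844787 ] [[ 9.74835761e-01 -2.22924290e-01  1.65205836e-05]
 [-2.22924290e-01 -9.74835761e-01  1.63096644e-05]
 [ 1.24690353e-05 -1.95820835e-05 -1.00000000e+00]] 85.73283258643389
```

View pics/top0.png

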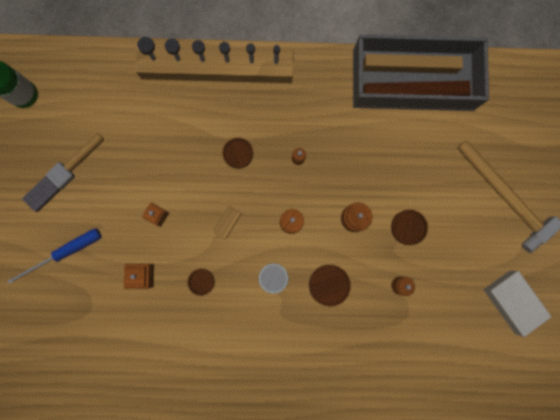

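View pics/side0.png

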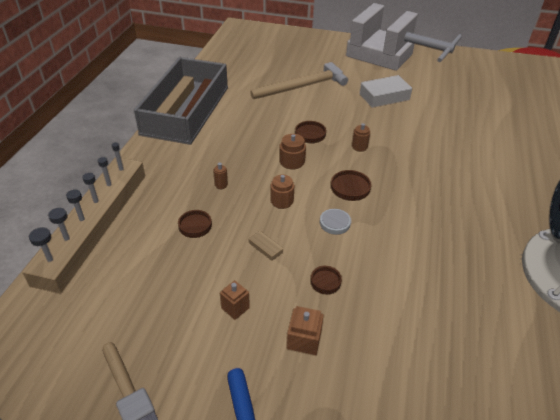

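```bash
cat >> h.py <<'E'
from scipy.optimize import minimize
D=dict(tiny=(28,24,46,46+12),small=(38,32,50,62),medium=(48,40,54,66),large=(58,49,58,70))
CUP=dict(tiny=54,small=64,medium=74,large=84)
def rings(n,z0=0):
    k,s=n.split('_')
    if k=='cup': return [[(CUP[s],0),(CUP[s],14)]]
    d,c,h,t=D[s]; return [[(d,z0),(d,z0+44)],[(c,z0+44),(c,z0+h)],[(8,z0+h),(8,z0+t)]]
A=np.linspace(0,2*np.pi,48,endpoint=False)
def sil(n,cam,x,y,z0=0):
    m=np.zeros((420*4,560*4),np.uint8)
    for g in rings(n,z0):
        P=[proj2(cam,[x+d/2*np.cos(a),y+d/2*np.sin(a),z]) for d,z in g for a in A]
        h=cv2.convexHull(((np.array(P,np.float32)+.5)*4).astype(np.int32)); cv2.fillConvexPoly(m,h,1)
    return cv2.resize(m.astype(np.float32),(560,420),interpolation=cv2.INTER_AREA)
PC={}
def proj2(cam,P):
    if cam not in PC: PC[cam]=camera_params(cam)
    p=PC[cam];c=p['rotation'].T@(np.array(P,float)-p['eye']);u=c[:2]/c[2]
    u=u*(1+p['k1']*(u@u));return (p['K']@[u[0],u[1],1])[:2]
def fit(n,masks,x0,z0=0):
    def cost(v): return sum(1-np.minimum(s:=sil(n,c,*v,z0),m).sum()/np.maximum(s,m).sum() for c,m in masks.items())
    r=minimize(cost,x0,method='Nelder-Mead',options=dict(initial_simplex=[x0,np.add(x0,[5,0]),np.add(x0,[0,5])],xatol=.2,fatol=1e-3))
    return r.x.round(1),round(r.fun/len(masks),3)
E
cat > m.py <<'E'
from h import *
import sys
for c in('top','side'): snap(c)
for n in NAMES[:8]:
    M={}
    for c in('top','side'):
        r=[d for d in finder.regions_of(n,c)]
        if r: M[c]=r[0]['region'].astype(np.float32)
    out=[]
    for sub in [['top'],['side'],['top','side']]:
        mm={c:M[c] for c in sub if c in M}
        if not mm: continue
        c=list(mm)[0]; ys,xs=np.nonzero(mm[c]); x0=at_z(c,[xs.mean(),ys.mean()],20)[:2]
        out.append((*fit(n,mm,x0),))
    print(n,[(o[0].tolist(),o[1]) for o in out])
print(monitor.get_state()['clock'])
E
python3 m.py
```

```text
foot_tiny [([695.9, -55.2], np.float64(0.217)), ([695.2, -54.3], np.float64(0.096)), ([695.5, -55.1], np.float64(0.16))]
foot_small [([440.5, -267.0], np.float64(0.14)), ([439.2, -269.9], np.float64(0.146)), ([439.5, -267.7], np.float64(0.148))]
foot_medium [([563.6, -43.3], np.float64(0.1)), ([562.0, -43.5], np.float64(0.051)), ([562.2, -43.6], np.float64(0.08))]
foot_large [([575.1, -173.0], np.float64(0.059)), ([573.2, -173.5], np.float64(0.066)), ([574.3, -172.9], np.float64(0.072))]
cup_tiny [([439.6, 136.3], np.float64(0.051)), ([437.2, 137.3], np.float64(0.054)), ([438.2, 136.5], np.float64(0.073))]
cup_small [([705.6, 70.8], np.float64(0.045)), ([703.7, 70.5], np.float64(0.085)), ([705.3, 70.4], np.float64(0.07))]
cup_medium [([558.9, -285.6], np.float64(0.071)), ([557.3, -284.1], np.float64(0.113)), ([557.8, -285.3], np.float64(0.101))]
cup_large [([437.9, -123.0], np.float64(0.034)), ([436.8, -121.5], np.float64(0.044)), ([437.3, -122.1], np.float64(0.046))]
2.0
```

Call:
{"api": "play_rows", "payload": {
  "deltas": [
    [0, [0, 0, 0], -0.12],
    [0, [0, 0, 0.02], -0.2248],
    [0, [0, 0, 0.04], -0.2248],
    [0, [0, 0, 0.06], -0.2248],
    [0, [0, 0, 0.06], -0.2248]
  ],
  "force": 40
}}

```text
clock: 2.5
position: [122.3, 534.4, 168.5]
orientation: [[1.0, -0.0, -0.001], [-0.0, -1.0, -0.006], [-0.001, 0.006, -1.0]]
ft_force: [0.0, 0.0, 0.6]
gripper_width: 85.2
finger_force: 0.0
```

Call:
{"api": "play_rows", "payload": {
  "deltas": [
    [0, [0.025, 0.04, 0], 0],
    [0, [0.05, 0.08, 0], 0],
    [0, [0.075, 0.12, 0], 0],
    [0, [0.1, 0.16, 0], 0],
    [0, [0.125, 0.2, 0], 0]
  ]
}}

```text
clock: 3.0
position: [248.6, 335.1, 172.8]
orientation: [[1.0, 0.001, 0.001], [0.001, -1.0, 0.002], [0.001, -0.002, -1.0]]
ft_force: [1.7, 0.8, -0.0]
gripper_width: 85.6
finger_force: 0.0
```

Call:
{"api": "play_rows", "payload": {
  "deltas": [
    [0, [0.025, 0.04, 0], 0],
    [0, [0.05, 0.08, 0], 0],
    [0, [0.075, 0.12, 0], 0],
    [0, [0.1, 0.16, 0], 0],
    [0, [0.125, 0.2, 0], 0]
  ]
}}

```text
clock: 3.5
position: [373.8, 134.8, 173.0]
orientation: [[1.0, 0.001, 0.003], [0.001, -1.0, 0.002], [0.003, -0.002, -1.0]]
ft_force: [0.6, 1.4, -0.1]
gripper_width: 85.4
finger_force: 0.0
```

Call:
{"api": "play_rows", "payload": {
  "deltas": [
    [0, [0.025, 0.04, 0], 0],
    [0, [0.05, 0.08, 0], 0],
    [0, [0.075, 0.12, 0], 0],
    [0, [0.1, 0.16, 0], 0],
    [0, [0.125, 0.2, 0], 0]
  ]
}}

```text
clock: 4.0
position: [499.1, -65.9, 172.9]
orientation: [[1.0, 0.0, 0.002], [0.0, -1.0, -0.0], [0.002, 0.0, -1.0]]
ft_force: [0.4, 0.4, 0.6]
gripper_width: 85.4
finger_force: 0.0
```

Call:
{"api": "play_rows", "payload": {
  "deltas": [
    [0, [0.025, 0.036, 0], 0],
    [0, [0.05, 0.07, 0], 0],
    [0, [0.0767, 0.1092, 0.0], 0],
    [0, [0.0767, 0.1092, 0.0], 0],
    [0, [0.0767, 0.1092, 0.0], 0]
  ]
}}

```text
clock: 4.5
position: [574.7, -174.1, 171.5]
orientation: [[1.0, -0.002, -0.0], [-0.002, -1.0, -0.0], [-0.0, 0.0, -1.0]]
ft_force: [0.3, 1.1, 0.7]
gripper_width: 85.4
finger_force: 0.0
```

Call:
{"api": "play_rows", "payload": {
  "deltas": [
    [0, [0, 0, 0.04], 0],
    [0, [0, 0, 0.08], 0],
    [0, [0, 0, 0.12], 0],
    [0, [0, 0, 0.1583], 0],
    [0, [0, 0, 0.1583], 0]
  ]
}}

```text
clock: 5.0
position: [570.1, -171.3, 8.9]
orientation: [[1.0, 0.0, -0.009], [0.0, -1.0, 0.002], [-0.009, -0.002, -1.0]]
ft_force: [-1.0, 0.4, -0.6]
gripper_width: 85.4
finger_force: 0.0
```

Call:
{"api": "play_rows", "payload": {
  "deltas": [
    [0.3, [0, 0, 0], 0],
    [1, [0, 0, 0], 0],
    [1, [0, 0, 0], 0],
    [1, [0, 0, 0], 0],
    [1, [0, 0, 0], 0]
  ]
}}

```text
clock: 5.5
position: [576.7, -173.1, 16.6]
orientation: [[1.0, 0.001, 0.006], [0.001, -1.0, -0.001], [0.006, 0.001, -1.0]]
ft_force: [-0.5, 1.2, 5.9]
gripper_width: 56.3
finger_force: 44.0
```

Call:
{"api": "play_rows", "payload": {
  "deltas": [
    [1, [0, 0, -0.01], 0],
    [1, [0, 0, -0.03], 0],
    [1, [0, 0, -0.06], 0],
    [1, [0, 0, -0.09], 0],
    [1, [0, 0, -0.107], 0]
  ]
}}

```text
clock: 6.0
position: [575.6, -173.4, 124.6]
orientation: [[1.0, 0.0, 0.006], [0.0, -1.0, -0.001], [0.005, 0.001, -1.0]]
ft_force: [-0.4, -0.8, -1.7]
gripper_width: 56.6
finger_force: 43.2
```

Call:
{"api": "play_rows", "payload": {
  "deltas": [
    [1, [-0.03, -0.01, 0], 0],
    [1, [-0.07, -0.025, 0], 0],
    [1, [-0.11, -0.04, 0], 0],
    [1, [-0.137, -0.0509, 0], 0],
    [1, [-0.137, -0.0509, 0], 0]
  ]
}}

```text
clock: 6.5
position: [434.3, -121.3, 121.6]
orientation: [[1.0, 0.001, 0.001], [0.001, -1.0, 0.001], [0.001, -0.001, -1.0]]
ft_force: [1.3, -0.3, -0.7]
gripper_width: 56.7
finger_force: 43.2
```

Call:
{"api": "play_rows", "payload": {
  "deltas": [
    [1, [0, 0, 0.02], 0],
    [1, [0, 0, 0.04], 0],
    [1, [0, 0, 0.06], 0],
    [1, [0, 0, 0.06], 0],
    [1, [0, 0, 0.06], 0]
  ]
}}

```text
clock: 7.0
position: [438.0, -122.4, 61.1]
orientation: [[1.0, 0.0, 0.001], [0.0, -1.0, -0.0], [0.001, 0.0, -1.0]]
ft_force: [-0.2, -0.2, 0.5]
gripper_width: 56.6
finger_force: 43.1
```

Run:
```python
from h import *
im=snap('side');b=np.array(im)[100:300,200:480,::-1];cv2.imwrite('pics/a1.png',cv2.resize(b,(784,560)))
s=monitor.get_state();print(s['position'],s['gripper_width'],s['finger_force'],s['ft_force'])
print(proj('side',[437.3,-122.1,53]))
```

```text
[ 438.43580441 -122.31981933   61.45529945] 56.20300656903981 43.11800144263543 [ 0.18231832 -0.37217739 -1.01542375]
[352.  166.9]
```

View pics/a1.png

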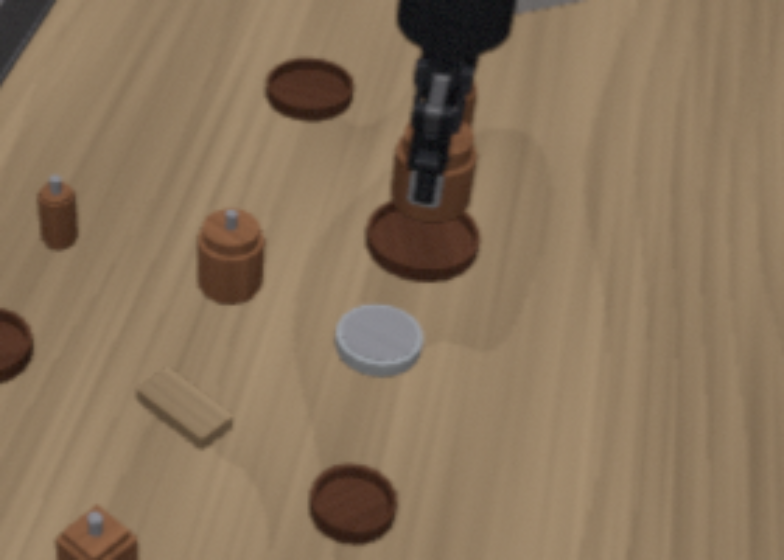

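Run:
```python
from h import *
for z in (55,60,65,70): print(z,[(proj('side',[437.3,y,z])[1]-100)*2.8 for y in (-93,-86)])
for z in (40,44,48,52): print('foot bottom front',z,(max(proj('side',[437.3+29*np.cos(a),-122.1+29*np.sin(a),z])[1] for a in A)-100)*2.8)
```

```text
55 [np.float64(210.27999999999997), np.float64(216.44000000000003)]
60 [np.float64(204.67999999999998), np.float64(210.84000000000003)]
65 [np.float64(199.07999999999998), np.float64(205.24)]
70 [np.float64(193.47999999999996), np.float64(199.64000000000001)]
foot bottom front 40 227.35999999999996
foot bottom front 44 223.15999999999997
foot bottom front 48 218.67999999999998
foot bottom front 52 214.47999999999996
```

Call:
{"api": "play_rows", "payload": {
  "deltas": [
    [1, [0, 0, 0.015], 0],
    [1, [0, 0, 0.03], 0],
    [1, [0, 0, 0.039], 0],
    [1, [0, 0, 0.042], 0],
    [1, [0, 0, 0.042], 0]
  ]
}}

```text
clock: 7.55
position: [438.1, -122.2, 20.4]
orientation: [[1.0, 0.001, 0.002], [0.001, -1.0, -0.0], [0.002, 0.0, -1.0]]
ft_force: [-7.0, 3.0, 16.2]
gripper_width: 56.3
finger_force: 45.2
```

Call:
{"api": "play_rows", "payload": {
  "deltas": [
    [0.3, [0, 0, 0], 0],
    [0, [0, 0, 0], 0],
    [0, [0, 0, 0], 0],
    [0, [0, 0, -0.02], 0],
    [0, [0, 0, -0.06], 0]
  ]
}}

```text
clock: 8.05
position: [434.9, -122.1, 76.3]
orientation: [[1.0, -0.0, -0.007], [-0.0, -1.0, 0.0], [-0.007, -0.0, -1.0]]
ft_force: [0.6, -0.1, 0.4]
gripper_width: 85.4
finger_force: 0.0
```

Call:
{"api": "play_rows", "payload": {
  "deltas": [
    [0, [0, 0, -0.045], 0],
    [0, [0.04, -0.025, -0.062], 0],
    [0, [0.08, -0.05, -0.062], 0],
    [0, [0.125, -0.0786, -0.062], 0],
    [0, [0.125, -0.0786, -0.062], 0]
  ]
}}

```text
clock: 8.55
position: [565.8, -41.0, 138.8]
orientation: [[1.0, 0.002, 0.0], [0.002, -1.0, -0.0], [0.0, 0.0, -1.0]]
ft_force: [-1.4, 0.6, -0.7]
gripper_width: 85.3
finger_force: 0.0
```

Run:
```python
from h import *
im=snap('side');b=np.array(im)[100:300,200:480,::-1];cv2.imwrite('pics/a2.png',cv2.resize(b,(784,560)))
print(monitor.get_state()['position'])
```

```text
[564.11159456 -41.93493652 138.72421591]
```

View pics/a2.png

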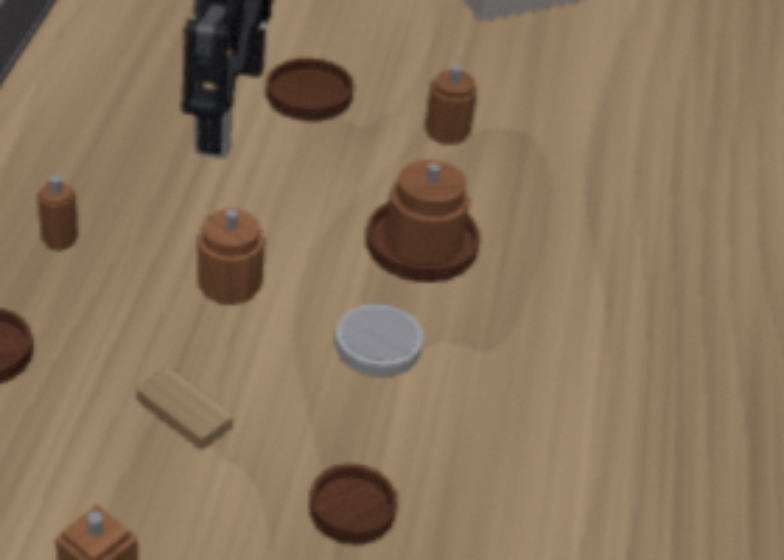

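Call:
{"api": "play_rows", "payload": {
  "deltas": [
    [0, [0, 0, 0.04], 0],
    [0, [0, 0, 0.08], 0],
    [0, [0, 0, 0.11], 0],
    [0, [0, 0, 0.126], 0],
    [0, [0, 0, 0.126], 0]
  ]
}}

```text
clock: 9.1
position: [559.5, -44.4, 11.6]
orientation: [[1.0, -0.001, -0.006], [-0.001, -1.0, -0.001], [-0.006, 0.001, -1.0]]
ft_force: [0.7, -1.0, -0.1]
gripper_width: 85.4
finger_force: 0.0
```

Call:
{"api": "play_rows", "payload": {
  "deltas": [
    [0.2, [0, 0, 0], 0],
    [1, [0, 0, 0], 0],
    [1, [0, 0, 0], 0],
    [1, [0, 0, 0], 0],
    [1, [0, 0, 0], 0]
  ]
}}

```text
clock: 9.6
position: [563.4, -43.5, 15.9]
orientation: [[1.0, 0.001, 0.003], [0.001, -1.0, -0.0], [0.003, 0.0, -1.0]]
ft_force: [-1.8, 0.1, 6.2]
gripper_width: 46.5
finger_force: 41.6
```

Call:
{"api": "play_rows", "payload": {
  "deltas": [
    [1, [0, 0, -0.01], 0],
    [1, [0, 0, -0.03], 0],
    [1, [0, 0, -0.06], 0],
    [1, [0, 0, -0.09], 0],
    [1, [0, 0, -0.106], 0]
  ]
}}

```text
clock: 10.1
position: [563.4, -43.5, 123.7]
orientation: [[1.0, 0.0, 0.005], [0.0, -1.0, 0.0], [0.005, -0.0, -1.0]]
ft_force: [1.4, 0.2, -0.4]
gripper_width: 46.9
finger_force: 41.3
```

Call:
{"api": "play_rows", "payload": {
  "deltas": [
    [1, [0, 0.03, 0], 0],
    [1, [0, 0.07, 0], 0],
    [1, [-0.002, 0.11, 0], 0],
    [1, [-0.0043, 0.15, 0], 0],
    [1, [-0.0043, 0.19, 0], 0]
  ]
}}

```text
clock: 10.6
position: [557.6, -235.0, 120.9]
orientation: [[1.0, 0.0, 0.001], [0.0, -1.0, 0.0], [0.001, -0.0, -1.0]]
ft_force: [1.1, -0.5, -0.1]
gripper_width: 47.0
finger_force: 41.3
```

Call:
{"api": "play_rows", "payload": {
  "deltas": [
    [1, [0, 0.03, 0], 0],
    [1, [0, 0.0515, 0], 0],
    [1, [0, 0.0515, 0.02], 0],
    [1, [0, 0.0515, 0.05], 0],
    [1, [0, 0.0515, 0.06], 0]
  ]
}}

```text
clock: 11.1
position: [556.0, -284.4, 57.4]
orientation: [[1.0, -0.001, -0.004], [-0.001, -1.0, 0.002], [-0.004, -0.002, -1.0]]
ft_force: [-0.2, -0.5, -0.9]
gripper_width: 46.8
finger_force: 41.3
```

Run:
```python
from h import *
im=snap('side');b=np.array(im)[60:260,200:480,::-1];cv2.imwrite('pics/a3.png',cv2.resize(b,(784,560)))
print(monitor.get_state()['position'])
```

```text
[ 555.88999233 -284.22405816   56.88067576]
```

View pics/a3.png

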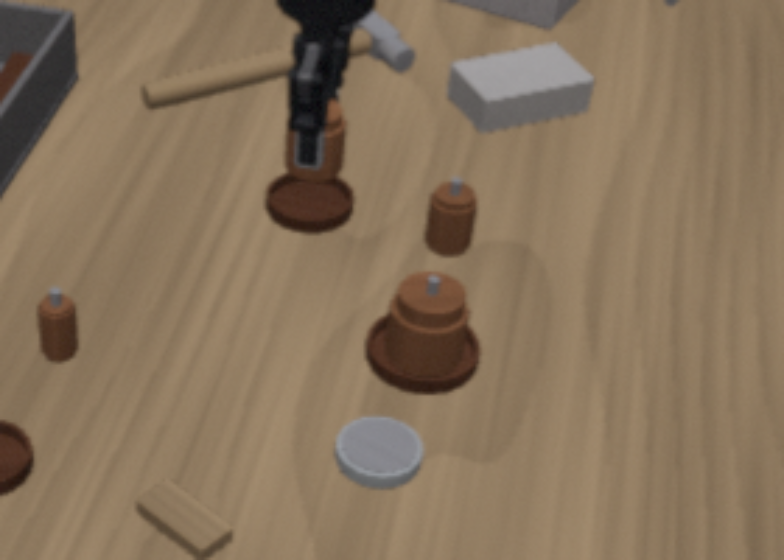

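Call:
{"api": "play_rows", "payload": {
  "deltas": [
    [1, [0, 0, 0.015], 0],
    [1, [0, 0, 0.03], 0],
    [1, [0, 0, 0.038], 0],
    [1, [0, 0, 0.041], 0],
    [1, [0, 0, 0.041], 0]
  ]
}}

```text
clock: 11.65
position: [558.5, -285.1, 20.3]
orientation: [[1.0, 0.001, 0.001], [0.001, -1.0, -0.001], [0.001, 0.001, -1.0]]
ft_force: [0.3, -0.2, -0.7]
gripper_width: 46.7
finger_force: 41.3
```

Call:
{"api": "play_rows", "payload": {
  "deltas": [
    [0.3, [0, 0, 0], 0],
    [0, [0, 0, 0], 0],
    [0, [0, 0, 0], 0],
    [0, [0, 0, -0.02], 0],
    [0, [0, 0, -0.06], 0]
  ]
}}

```text
clock: 12.15
position: [555.7, -284.1, 76.3]
orientation: [[1.0, -0.0, -0.007], [-0.0, -1.0, 0.003], [-0.007, -0.003, -1.0]]
ft_force: [1.3, -1.1, -0.1]
gripper_width: 85.7
finger_force: 0.0
```

Call:
{"api": "play_rows", "payload": {
  "deltas": [
    [0, [0, 0, -0.045], 0],
    [0, [-0.04, -0.006, -0.061], 0],
    [0, [-0.08, -0.012, -0.061], 0],
    [0, [-0.1185, -0.017, -0.061], 0],
    [0, [-0.1185, -0.017, -0.061], 0]
  ]
}}

```text
clock: 12.65
position: [435.2, -267.2, 140.5]
orientation: [[1.0, -0.001, -0.001], [-0.001, -1.0, 0.001], [-0.001, -0.001, -1.0]]
ft_force: [0.9, 0.8, 0.9]
gripper_width: 85.1
finger_force: 0.0
```

Run:
```python
from h import *
im=snap('side');b=np.array(im)[60:260,200:480,::-1];cv2.imwrite('pics/a4.png',cv2.resize(b,(784,560)))
print(monitor.get_state()['position'])
```

```text
[ 437.64530188 -267.86146299  140.80480245]
```

View pics/a4.png

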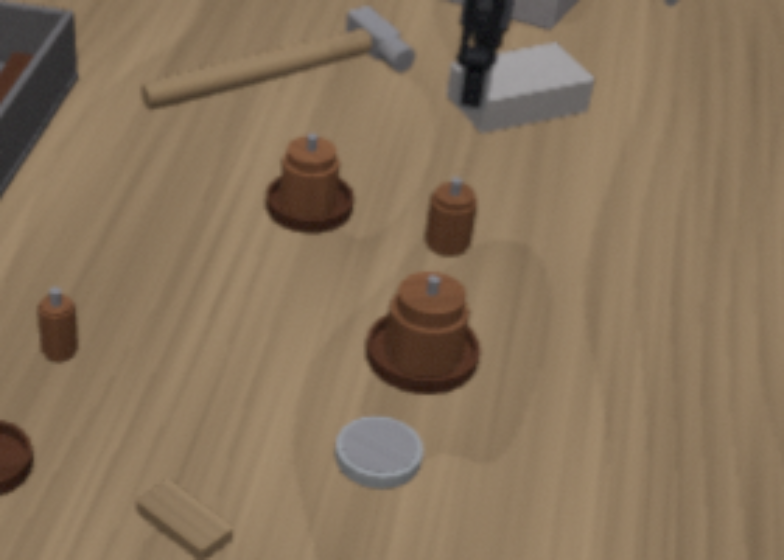

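Call:
{"api": "play_rows", "payload": {
  "deltas": [
    [0, [0, 0, 0.04], 0],
    [0, [0, 0, 0.08], 0],
    [0, [0, 0, 0.11], 0],
    [0, [0, 0, 0.126], 0],
    [0, [0, 0, 0.126], 0]
  ]
}}

```text
clock: 13.2
position: [438.5, -267.6, 11.5]
orientation: [[1.0, -0.0, -0.005], [-0.0, -1.0, 0.001], [-0.005, -0.001, -1.0]]
ft_force: [0.6, 0.3, -0.4]
gripper_width: 85.4
finger_force: 0.0
```

Call:
{"api": "play_rows", "payload": {
  "deltas": [
    [0.2, [0, 0, 0], 0],
    [1, [0, 0, 0], 0],
    [1, [0, 0, 0], 0],
    [1, [0, 0, 0], 0],
    [1, [0, 0, 0], 0]
  ]
}}

```text
clock: 13.7
position: [440.5, -268.4, 15.3]
orientation: [[1.0, 0.0, 0.002], [0.0, -1.0, -0.001], [0.002, 0.001, -1.0]]
ft_force: [-0.3, 0.7, 6.2]
gripper_width: 36.7
finger_force: 40.2
```

Call:
{"api": "play_rows", "payload": {
  "deltas": [
    [1, [0, 0, -0.01], 0],
    [1, [0, 0, -0.03], 0],
    [1, [0, 0, -0.06], 0],
    [1, [0, 0, -0.09], 0],
    [1, [0, 0, -0.096], 0]
  ]
}}

```text
clock: 14.2
position: [441.4, -269.0, 114.4]
orientation: [[1.0, 0.001, 0.006], [0.001, -1.0, -0.003], [0.006, 0.003, -1.0]]
ft_force: [0.9, 0.6, -0.1]
gripper_width: 36.7
finger_force: 40.1
```

Call:
{"api": "play_rows", "payload": {
  "deltas": [
    [1, [0.02, -0.026, 0], 0],
    [1, [0.04, -0.052, 0], 0],
    [1, [0.06, -0.078, 0], 0],
    [1, [0.08, -0.104, 0], 0],
    [1, [0.1, -0.13, 0], 0]
  ]
}}

```text
clock: 14.7
position: [539.8, -136.9, 110.1]
orientation: [[1.0, -0.0, -0.0], [-0.0, -1.0, 0.0], [-0.0, -0.0, -1.0]]
ft_force: [0.8, -0.5, 0.3]
gripper_width: 36.5
finger_force: 40.1
```

Call:
{"api": "play_rows", "payload": {
  "deltas": [
    [1, [0.02, -0.026, 0], 0],
    [1, [0.04, -0.052, 0], 0],
    [1, [0.06, -0.078, 0], 0],
    [1, [0.08, -0.104, 0], 0],
    [1, [0.1, -0.13, 0], 0]
  ]
}}

```text
clock: 15.2
position: [639.8, -6.9, 109.9]
orientation: [[1.0, -0.0, -0.001], [-0.0, -1.0, 0.0], [-0.001, -0.0, -1.0]]
ft_force: [0.1, -0.2, -0.4]
gripper_width: 36.6
finger_force: 40.1
```

Call:
{"api": "play_rows", "payload": {
  "deltas": [
    [1, [0.02, -0.026, 0], 0],
    [1, [0.045, -0.052, 0], 0],
    [1, [0.0655, -0.0785, 0.02], 0],
    [1, [0.0655, -0.0785, 0.04], 0],
    [1, [0.0655, -0.0785, 0.05], 0]
  ]
}}

```text
clock: 15.7
position: [703.6, 71.1, 56.9]
orientation: [[1.0, 0.001, -0.005], [0.001, -1.0, -0.001], [-0.005, 0.001, -1.0]]
ft_force: [-0.7, -0.5, -0.5]
gripper_width: 36.5
finger_force: 40.1
```

Run:
```python
from h import *
im=snap('side');b=np.array(im)[100:300,130:410,::-1];cv2.imwrite('pics/a5.png',cv2.resize(b,(784,560)))
print(monitor.get_state()['position'])
```

```text
[702.90971318  70.38121782  56.07668058]
```

View pics/a5.png

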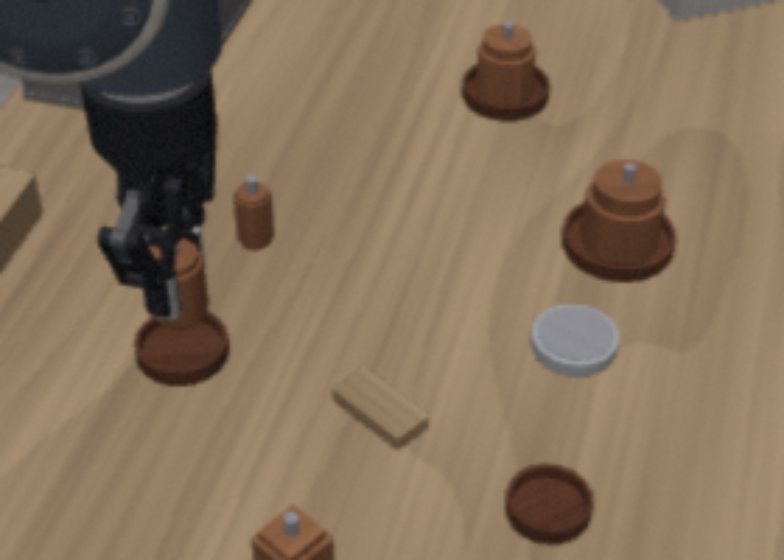

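Call:
{"api": "play_rows", "payload": {
  "deltas": [
    [1, [0, 0, 0.015], 0],
    [1, [0, 0, 0.03], 0],
    [1, [0, 0, 0.038], 0],
    [1, [0, 0, 0.041], 0],
    [1, [0, 0, 0.041], 0]
  ]
}}

```text
clock: 16.25
position: [705.2, 70.0, 20.0]
orientation: [[1.0, -0.0, 0.001], [-0.0, -1.0, -0.0], [0.001, 0.0, -1.0]]
ft_force: [-0.8, -0.3, -0.4]
gripper_width: 37.0
finger_force: 40.1
```

Call:
{"api": "play_rows", "payload": {
  "deltas": [
    [0.3, [0, 0, 0], 0],
    [0, [0, 0, 0], 0],
    [0, [0, 0, 0], 0],
    [0, [0, 0, -0.02], 0],
    [0, [0, 0, -0.06], 0]
  ]
}}

```text
clock: 16.75
position: [702.5, 70.1, 75.7]
orientation: [[1.0, -0.0, -0.008], [-0.0, -1.0, -0.001], [-0.008, 0.001, -1.0]]
ft_force: [1.1, 0.5, -1.2]
gripper_width: 85.0
finger_force: 0.0
```

Call:
{"api": "play_rows", "payload": {
  "deltas": [
    [0, [0, 0, -0.031], 0],
    [0, [-0.003, 0.04, -0.031], 0],
    [0, [-0.006, 0.08, -0.031], 0],
    [0, [-0.0095, 0.1255, -0.031], 0],
    [0, [-0.0095, 0.1255, -0.031], 0]
  ]
}}

```text
clock: 17.25
position: [694.9, -60.4, 110.5]
orientation: [[1.0, -0.005, 0.0], [-0.005, -1.0, -0.001], [0.0, 0.001, -1.0]]
ft_force: [-0.1, -0.5, 0.2]
gripper_width: 85.4
finger_force: 0.0
```

Run:
```python
from h import *
im=snap('side');b=np.array(im)[100:300,130:410,::-1];cv2.imwrite('pics/a6.png',cv2.resize(b,(784,560)))
print(monitor.get_state()['position'])
```

```text
[695.19722494 -57.96624599 110.33011846]
```

View pics/a6.png

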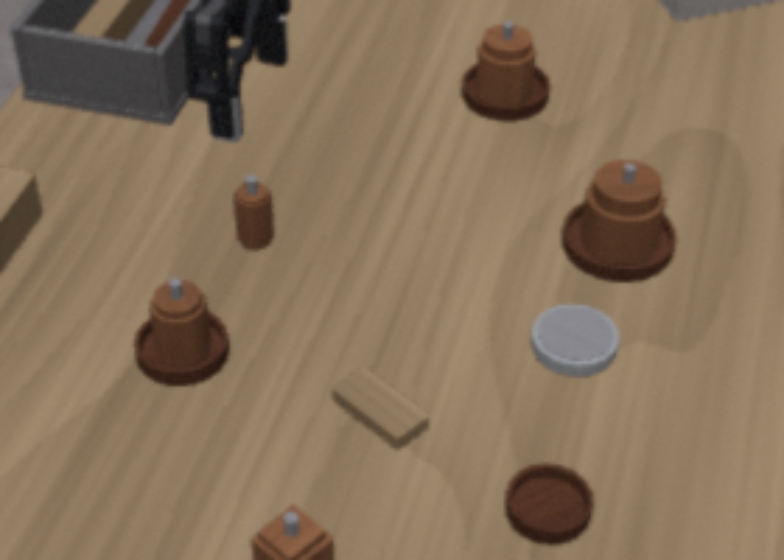

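Call:
{"api": "play_rows", "payload": {
  "deltas": [
    [0, [0, 0, 0.03], 0],
    [0, [0, 0, 0.06], 0],
    [0, [0, 0, 0.085], 0],
    [0, [0, 0, 0.096], 0],
    [0, [0, 0, 0.096], 0]
  ]
}}

```text
clock: 17.8
position: [694.5, -54.4, 12.3]
orientation: [[1.0, 0.001, -0.003], [0.001, -1.0, -0.0], [-0.003, 0.0, -1.0]]
ft_force: [0.5, -0.0, -0.3]
gripper_width: 85.5
finger_force: 0.0
```

Call:
{"api": "play_rows", "payload": {
  "deltas": [
    [0.2, [0, 0, 0], 0],
    [0.7, [0, 0, 0], 0],
    [1, [0, 0, 0], 0],
    [1, [0, 0, 0], 0],
    [1, [0, 0, 0], 0]
  ]
}}

```text
clock: 18.3
position: [696.2, -55.1, 15.2]
orientation: [[1.0, 0.0, 0.002], [0.0, -1.0, -0.0], [0.002, 0.0, -1.0]]
ft_force: [-1.0, -0.4, 3.2]
gripper_width: 26.2
finger_force: 39.6
```

Call:
{"api": "play_rows", "payload": {
  "deltas": [
    [1, [0, 0, -0.005], 0],
    [1, [0, 0, -0.03], 0],
    [1, [0, 0, -0.06], 0],
    [1, [0, 0, -0.09], 0],
    [1, [0, 0, -0.096], 0]
  ]
}}

```text
clock: 18.8
position: [697.6, -55.3, 115.0]
orientation: [[1.0, 0.0, 0.007], [0.0, -1.0, -0.0], [0.007, 0.0, -1.0]]
ft_force: [0.4, 0.7, 1.0]
gripper_width: 26.9
finger_force: 39.4
```

Call:
{"api": "play_rows", "payload": {
  "deltas": [
    [1, [-0.02, -0.015, 0], 0],
    [1, [-0.045, -0.033, 0], 0],
    [1, [-0.075, -0.055, 0], 0],
    [1, [-0.105, -0.077, 0], 0],
    [1, [-0.135, -0.1, 0], 0]
  ]
}}

```text
clock: 19.3
position: [558.8, 45.5, 109.5]
orientation: [[1.0, -0.001, -0.001], [-0.001, -1.0, -0.0], [-0.001, 0.0, -1.0]]
ft_force: [0.2, 0.7, 0.6]
gripper_width: 26.6
finger_force: 39.4
```

Call:
{"api": "play_rows", "payload": {
  "deltas": [
    [1, [-0.03, -0.022, 0], 0],
    [1, [-0.06, -0.045, 0], 0],
    [1, [-0.09, -0.07, 0], 0],
    [1, [-0.1223, -0.0915, 0.02], 0],
    [1, [-0.1223, -0.0915, 0.05], 0]
  ]
}}

```text
clock: 19.8
position: [436.3, 138.7, 61.0]
orientation: [[1.0, 0.003, 0.003], [0.003, -1.0, 0.003], [0.003, -0.003, -1.0]]
ft_force: [1.6, 0.2, -0.0]
gripper_width: 26.9
finger_force: 39.5
```

Run:
```python
from h import *
im=snap('side');b=np.array(im)[200:400,170:450,::-1];cv2.imwrite('pics/a7.png',cv2.resize(b,(784,560)))
print(monitor.get_state()['position'])
```

```text
[433.90664481 136.32074294  55.44781155]
```

View pics/a7.png

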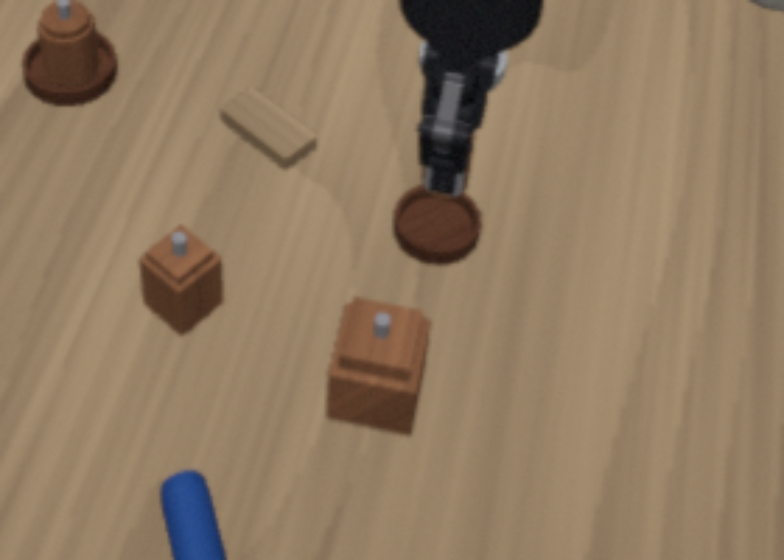

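Call:
{"api": "play_rows", "payload": {
  "deltas": [
    [1, [0, 0, 0], 0],
    [1, [0, 0, 0], 0],
    [1, [0, 0, 0.01], 0],
    [1, [0, 0, 0.02], 0],
    [1, [0, 0, 0.02], 0]
  ]
}}

```text
clock: 20.35
position: [437.4, 135.6, 38.5]
orientation: [[1.0, -0.001, -0.003], [-0.001, -1.0, -0.001], [-0.003, 0.001, -1.0]]
ft_force: [-0.5, -0.4, 0.3]
gripper_width: 26.6
finger_force: 39.5
```

Call:
{"api": "play_rows", "payload": {
  "deltas": [
    [1, [0, 0, 0.007], 0],
    [1, [0, 0, 0.014], 0],
    [1, [0, 0, 0.02], 0],
    [1, [0, 0, 0.021], 0],
    [1, [0, 0, 0.021], 0]
  ]
}}

```text
clock: 20.85
position: [438.1, 136.4, 19.1]
orientation: [[1.0, 0.0, -0.0], [0.0, -1.0, -0.0], [-0.0, 0.0, -1.0]]
ft_force: [-1.5, -1.3, 5.0]
gripper_width: 26.7
finger_force: 40.0
```

Call:
{"api": "play_rows", "payload": {
  "deltas": [
    [0.3, [0, 0, 0], 0],
    [0, [0, 0, 0], 0],
    [0, [0, 0, 0], 0],
    [0, [0, 0, -0.02], 0],
    [0, [0, 0, -0.06], 0]
  ]
}}

```text
clock: 21.35
position: [436.0, 135.2, 77.0]
orientation: [[1.0, -0.001, -0.006], [-0.001, -1.0, -0.004], [-0.006, 0.004, -1.0]]
ft_force: [1.0, 0.5, 0.1]
gripper_width: 85.4
finger_force: 0.0
```

Call:
{"api": "play_rows", "payload": {
  "deltas": [
    [0, [0, 0, -0.045], 0],
    [0, [0, 0, -0.09], 0],
    [0, [-0.04, 0.04, -0.1], 0],
    [0, [-0.07, 0.07, -0.1], 0],
    [0, [-0.07, 0.1, -0.1], 0]
  ]
}}

```text
clock: 21.85
position: [365.2, 35.3, 179.5]
orientation: [[1.0, 0.002, 0.001], [0.002, -1.0, 0.002], [0.001, -0.002, -1.0]]
ft_force: [0.6, 0.4, 0.1]
gripper_width: 85.5
finger_force: 0.0
```

Call:
{"api": "play_rows", "payload": {
  "deltas": [
    [0, [0, 0.03, 0], 0],
    [0, [0, 0.03, 0], 0],
    [0, [0, 0.03, 0], 0],
    [0, [0, 0.03, 0], 0],
    [0, [0, 0.03, 0], 0]
  ]
}}

```text
clock: 22.35
position: [368.3, 7.1, 178.8]
orientation: [[1.0, 0.001, -0.0], [0.001, -1.0, -0.0], [-0.0, 0.0, -1.0]]
ft_force: [0.0, -0.6, 0.0]
gripper_width: 85.2
finger_force: 0.0
```

Run:
```python
from h import *
im=snap('side','end.png')
for n in NAMES: print(n,[np.round(d['xy']).tolist()+[round(float(d['confidence']),2)]+at_z('side',d['xy'],4)[:2].tolist() for d in finder.place_of(n,'side')[:2]])
s=monitor.get_state();print(s['clock'],s['position'])
```

```text
foot_tiny [[324.0, 279.0, 0.79, 440.0, 134.5]]
foot_small [[305.0, 339.0, 0.69, 446.1, 260.2], [197.0, 224.0, 0.67, 699.4, 68.4]]
foot_medium [[311.0, 135.0, 0.62, 551.8, -275.0]]
foot_large [[349.0, 186.0, 0.93, 438.3, -119.3]]
cup_tiny [[322.0, 285.0, 0.8, 441.6, 149.6]]
cup_small [[195.0, 227.0, 0.66, 700.0, 78.8]]
cup_medium [[312.0, 134.0, 0.53, 551.3, -281.4], [309.0, 132.0, 0.25, 559.5, -285.3]]
cup_large []
square_a [[307.0, 339.0, 0.87, 443.4, 258.2], [237.0, 309.0, 0.64, 564.8, 234.2]]
square_b [[307.0, 339.0, 0.87, 443.4, 258.2], [237.0, 309.0, 0.64, 564.8, 234.2]]
22.9 [368.17989103   6.47484214 178.97594512]
```

View pics/end.png

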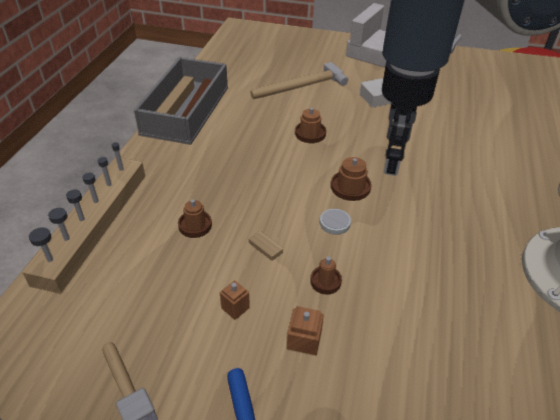

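The side picture shows all four round feet upright in their own cups: tiny at (327,272), small (194,216), medium (311,125) and large (352,178). Both square feet are where they started, and the gripper is clear of everything.

```bash
python3 -c "
from workcell import job
print(job.close_job())"
```

```text
the job is handed in; nothing more can be done
None
```

The job is handed in at about 23 s on the robot's clock: the last picture shows all four round feet standing in their own cups and both square feet where they started; no verdict came back.

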